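Unload a block digester onto its cooling plate and draw the rinse

ROBOT

A 6-joint arm with a two-finger parallel gripper is mounted at the origin on the work surface. World frame = base frame: x ahead of the robot, y to its left, z up, the work surface at z = 0. Lengths are in m, angles in rad, forces in N, time in s.
With the tool pointing down it reaches from about 0.35 to 0.975 m from the base axis. Payload 7.1 kg.
Tool frame: the origin (TCP) lies midway between the tips of the shut fingers; the grasp point (between the pads) lies 19 mm behind it; z points along the fingers, y is the line along which they close (so a half turn about z gives the same grasp; the last joint's range is limited). The gripper opens to 88 mm and grips with 3 to 60 N. Pads are 20 mm wide; open, the fingers measure 115 mm over their backs; the gripper's body (75 mm by 178 mm) begins 61 mm behind the grasp point.
Start: joints at [1.086, 0.423, 1.63, -0, 1.089, -0.019], TCP at [0.281, 0.558, 0.223] pointing down, gripper open.
Joint ranges: [-3, 3], [-0.9, 2.11], [0.09, 2.58], [-1.31, 4.45], [0.11, 2.69], [-2.54, 2.54]. Speed limits (rad/s): [2.39, 2.39, 3.01, 3.14, 3.14, 3.14].

INTERFACE

Orientations are given as a unit quaternion [w, x, y, z].
In Python, from bench import * gives the robot as it stands. The module is installed in compiled form; this text tells all that it offers.
- The arm moves only by the tool move_arm, never from a script. Its argument "motion" is text: rows parted by semicolons, each of 6 numbers parted by spaces: the shift along the world's x, y, z in cm, then the turn, a rotation vector about the world's x, y, z in rad. A call has 1 to 12 rows; each row is the pose to reach, as a shift and turn from the pose commanded when the call began; what a row does not reach only later rows make up. A row lasts 1/10 s, in which the tool goes at most 50 mm and 8.59 degrees, less where a joint would pass 70% of its speed; a pose out of reach is approached as far as the arm can. A call with a gripper value outside its range is refused whole. "grip" is the closure, from 0 (fully open) to 1 (shut), set as the call begins (left out, the last holds). The fingers move at their own pace and stop on an object; the grip force is fixed at half the most. Time passes only in rows, so rows that repeat a pose let the fingers close. It gives the time, the measured TCP pose, the force, the opening and the grip force at its end, in the units of the state.
- get_obs(): the state, without advancing time (a new reading comes with each control period).
- capture(name): name is "scene" or "top" or "wrist"; returns the picture (384x512x3 uint8, red, green, blue); there is no depth.
- calibration(name): a dict with "vfov" (degrees; the focal length in pixels is half the picture's height over the tangent of half this angle, whatever the lens; pixels are square), "cx", "cy" (the principal point, pixels), "extrinsics" (4x4, takes a point from world to camera coordinates). Camera axes: x right, y down, z forward; pixel columns grow to the right and rows downward; lengths in m; the calibration is good to about 2 mm. A picture is of the moment at which its call begins: read the wrist's pose just before it. calibration takes no time and is no camera call; for the wrist camera it gives the pose at the moment of the call.
- job_done(): hands the job in; it is judged then, once.
The state is a dict: "clock": time; "qpos": joint angles; "qvel": joint speeds; "effort": joint torques, N m; "tool_pos": TCP position; "ee_rot": TCP orientation; "ft_force": force on the tool from outside, world axes, zero at the start; "ft_torque": the same for the moment, N m; "finger_gap": finger opening in m; "finger_force": force on a finger pad.
Only numpy, scipy, OpenCV 4.12 (cv2) and the standard library are available. Lean on these libraries where they do the work, as an engineer would, in place of code of your own. Each camera call takes 0.05 s, during which the arm holds its last target. There are 200 camera calls.

TASK

The digestion run is over. Lay the aluminium cooling plate in the grey spill tray the way you would a heavy slab: rest one of its long edges on the tray floor first, then pivot it down gently until it lies flat. Next lift every white vessel out of the digester and stand it upright on the plate; when all are there, stand the handled jug under the dispenser's nozzle, press the dispenser's cap fully down and let it spring back up, and leave the jug there. Leave the other bottle and the jar where they are.

Things in the scene. Friction and masses are not known exactly. Their poses are not given: they have to be found in the camera images.
- digester: Block digester, a fixed black box 200 x 260 mm, 140 mm tall. Origin: centre of its underside on the bench; z up, front to its own -x. In its flat top (z = 140 mm) are six round wells 37 mm wide and 45 mm deep, at x = -36 or +36 mm and y = -72, 0 or +72 mm of its frame. 2 to 4 of them hold a vessel.
- tray: Grey plastic spill tray, fixed on the bench, outside 146 mm (its x) by 218 mm (its y), walls 6 mm thick and 19 mm high. Origin: centre of its underside on the bench. Inside it is 134 x 206 mm; its floor is 6 mm above the bench (floor thickness 6 mm).
- plate_handle (a point): Centre of the cooling plate's carrying handle: a bar 12 mm wide (plate's x), 16 mm high and 112 mm long (y) over the plate's middle. This point is 54 mm above the plate's underside, 40 mm above its top; posts carry the bar at y = -50 and +50 mm, 32 mm are free under it. Axes are the plate's own.
- plate: Aluminium cooling plate, 0.65 to 0.85 kg, 110 mm (its x) by 170 mm (its y, the long way), 14 mm thick, with a black handle bar on top. Origin at the centre of its underside; z up. It starts lying flat on the bench beyond the tray.
- plate_edge_a (a point): Middle of the plate's lower long edge at its own x = -55 mm, on the underside.
- plate_edge_b (a point): Middle of the plate's lower long edge at its own x = +55 mm, on the underside.
- vessel1_mid (a point): Centre (half-way up) of a white PTFE vessel, an upright round tube 34 mm in diameter and 95 mm tall, 0.11 kg; z along its axis. It starts standing in the digester's well at x = -36, y = -72 mm of the digester's frame, its foot on the well's floor, 95 mm above the bench, its top 50 mm above the digester; None if that well is empty.
- vessel2_mid (a point): Centre (half-way up) of a white PTFE vessel, an upright round tube 34 mm in diameter and 95 mm tall, 0.11 kg; z along its axis. It starts standing in the digester's well at x = -36, y = 0 mm of the digester's frame, its foot on the well's floor, 95 mm above the bench, its top 50 mm above the digester; None if that well is empty.
- vessel3_mid (a point): Centre (half-way up) of a white PTFE vessel, an upright round tube 34 mm in diameter and 95 mm tall, 0.11 kg; z along its axis. It starts standing in the digester's well at x = -36, y = 72 mm of the digester's frame, its foot on the well's floor, 95 mm above the bench, its top 50 mm above the digester; None if that well is empty.
- vessel4_mid (a point): Centre (half-way up) of a white PTFE vessel, an upright round tube 34 mm in diameter and 95 mm tall, 0.11 kg; z along its axis. It starts standing in the digester's well at x = 36, y = -72 mm of the digester's frame, its foot on the well's floor, 95 mm above the bench, its top 50 mm above the digester; None if that well is empty.
- vessel5_mid (a point): Centre (half-way up) of a white PTFE vessel, an upright round tube 34 mm in diameter and 95 mm tall, 0.11 kg; z along its axis. It starts standing in the digester's well at x = 36, y = 0 mm of the digester's frame, its foot on the well's floor, 95 mm above the bench, its top 50 mm above the digester; None if that well is empty.
- vessel6_mid (a point): Centre (half-way up) of a white PTFE vessel, an upright round tube 34 mm in diameter and 95 mm tall, 0.11 kg; z along its axis. It starts standing in the digester's well at x = 36, y = 72 mm of the digester's frame, its foot on the well's floor, 95 mm above the bench, its top 50 mm above the digester; None if that well is empty.
- jug_handle (a point): Middle of the upright grip of the white jug's handle: a bar 12 mm wide (y), 10 mm thick (x) and 70 mm tall, this point 60 mm above the jug's foot and 66 mm to the jug's own -x from its axis, about 21 mm clear of the jug's wall. Jug 0.11 to 0.17 kg, z up.
- jug_mouth (a point): Centre of the jug's open mouth, on its axis, 105 mm above its foot; the jug is 80 mm wide at the mouth, 72 mm at the foot, wall 3 mm. Its handle lies to its own -x.
- nozzle (a point): Open tip of the dispenser's nozzle, pointing straight down, 164 mm above the bench. Its x axis points level from the nozzle back to the dispenser's bottle, whose axis is 95 mm behind. The thin spout runs back from it, at most 205 mm above the bench. Any place with the nozzle over the jug's open mouth will do; a gripper on a jug handle that points away from the bottle stays clear of the spout.
- dispenser: Fixed bottle-top dispenser: steel foot 80 mm (its x) by 120 mm (its y), 10 mm high, amber bottle 70 mm wide, pump head and blue cap on its axis, spout to its own -x. Origin: on the bench, on the bottle's axis.
- cap_top (a point): Centre of the top of the dispenser's round blue cap, 45 mm wide, 272 mm above the bench when up. It is pressed straight down.
- cap (a joint): Travel of the cap, m: 0 up, 0.018 fully down. A spring pushes it back up: about 2 N to start, about 10 N fully down.
- reagent: Bystander: amber bottle, 66 mm wide, 130 mm tall, beyond the work. Origin under its centre.
- jar: Bystander: glass jar, 64 mm wide, 75 mm tall, between the robot and the digester. Origin under its centre.
There are look-alikes about, which are no part of the job. What is shaped like the plate but purple is not meant.

How it is judged:
By the outcome, as a careful person would: the job done as asked, in the order asked, and still so for the second after the job is handed in, with the robot touching nothing.
Of vessel1, vessel2, vessel3, vessel4, vessel5, vessel6 only 2 to 4 are there at a start; the rules pass over those that are not, and their reading is None.
At some moment in a run one of jug may be knocked a few centimetres aside while the robot is not near it.
It also fails if it takes over 200 s, if anything falls off the work surface, if the arm or the gripper's body presses on something with over 40 N, if the wrist force passes 120 N, or if a joint passes its speed limit or range.

## Working session

There is one attempt and no reset: what is moved stays moved. The work goes in short steps, Python scripts to look and compute and a tool call to move; the robot and the scene stay as the last step left them, time stands still between calls to the robot, and variables do not carry over. Pictures are saved under pics/ and viewed, at most 14 in all, crops included, and the job is handed in when it is done.

Besides the shell and the picture viewer there is one more tool, called after "Request:" by a JSON object that holds its "fn" and its "kwargs". move_arm: Moves the arm, as the interface text tells. Its arguments: {"type":"object","properties":{"motion":{"type":"string"},"grip":{"type":"number"}},"required":["motion"]}

```bash
mkdir -p pics; cat > h.py <<'E'
from bench import *
import numpy as np, cv2
from scipy.spatial.transform import Rotation as R
def snap(n,f):
    im=capture(n); cv2.imwrite('pics/'+f,im[:,:,::-1]); return im
def proj(n,P):
    c=calibration(n); E=np.array(c['extrinsics']); f=192/np.tan(np.radians(c['vfov'])/2)
    p=(E[:3,:3]@np.atleast_2d(P).T).T+E[:3,3]
    return np.c_[c['cx']+f*p[:,0]/p[:,2], c['cy']+f*p[:,1]/p[:,2]]
def ray(n,u,v,z):
    c=calibration(n); E=np.array(c['extrinsics']); f=192/np.tan(np.radians(c['vfov'])/2)
    d=E[:3,:3].T@np.array([(u-c['cx'])/f,(v-c['cy'])/f,1]); o=-E[:3,:3].T@E[:3,3]
    return o+d*(z-o[2])/d[2]
E
python3 - <<'E'
from h import *
a=snap('scene','a.png'); b=snap('top','b.png')
for n in ('scene','top','wrist'):
    c=calibration(n); print(n,c['vfov'],c['cx'],c['cy'],c.keys()); E=np.array(c['extrinsics']); print((-E[:3,:3].T@E[:3,3]).round(3),E[:3,:3].round(2).tolist())
cv2.imwrite('pics/b2.png',cv2.resize(b[:,:,::-1],(800,600),interpolation=cv2.INTER_CUBIC))
cv2.imwrite('pics/a2.png',cv2.resize(a[:,:,::-1],(800,600),interpolation=cv2.INTER_CUBIC))
E
```

```text
scene 57.5280787813131 255.90257034645566 192.0184671976831 dict_keys(['vfov', 'cx', 'cy', 'extrinsics'])
[0.897 0.431 1.013] [[-0.8, 0.6, 0.01], [0.5, 0.67, -0.54], [-0.33, -0.43, -0.84]]
top 52.76123160856622 251.94902318446498 186.7125736674962 dict_keys(['vfov', 'cx', 'cy', 'extrinsics'])
[ 3.690e-01 -1.000e-03  1.212e+00] [[0.09, -1.0, 0.01], [-0.97, -0.09, -0.21], [0.21, 0.01, -0.98]]
wrist 63.30431268253201 261.1993083490081 189.84741008759875 dict_keys(['vfov', 'cx', 'cy', 'extrinsics'])
[0.216 0.59  0.385] [[0.45, 0.89, -0.0], [0.86, -0.43, 0.26], [0.23, -0.12, -0.97]]
```

View pics/b2.png

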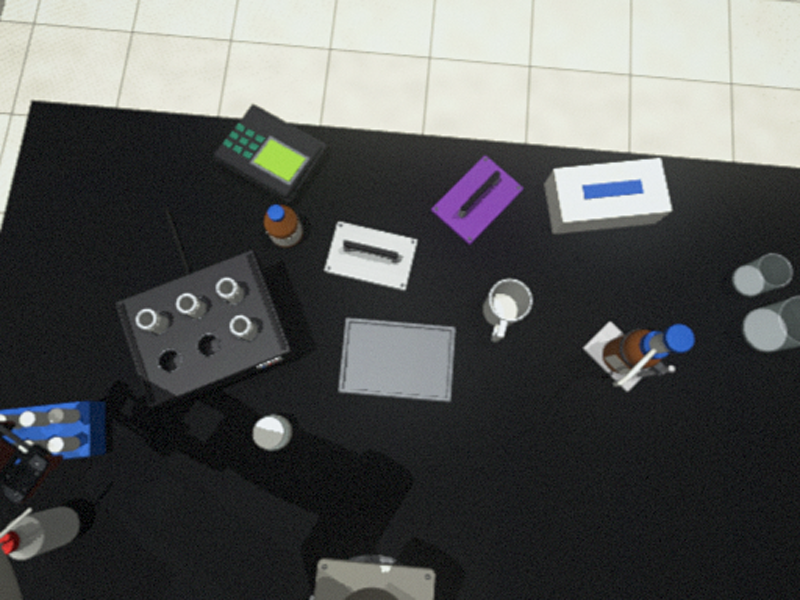

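View pics/a2.png

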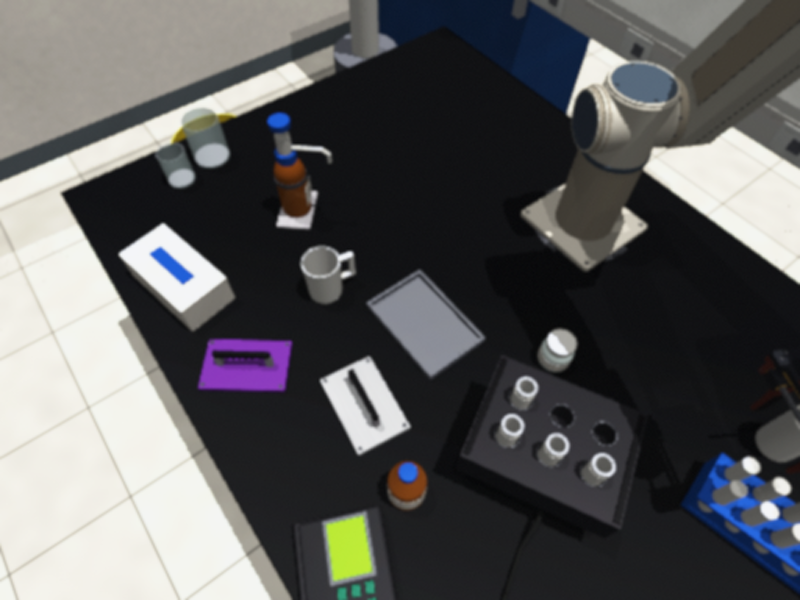

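Top view (800x600 px): the candidates for the plate are the silvery slab with a black handle at (371,255) and the purple one at (478,198), which is the look-alike, so I take the silver one. The jug is the handled one at (508,300), and the glass beakers at (760,275) and (775,325) are not it. The dispenser is at (640,350) with its blue cap at (680,338). The red-capped bottle at (40,530) is not it. Digester vessels are at (152,320), (190,305), (229,289) and (243,327); the blue rack's tubes are not part of the job.

```bash
python3 - <<'E'
import cv2,numpy as np
b=cv2.imread('pics/b.png')
def crop(x0,y0,x1,y1,s,f):
    c=b[y0:y1,x0:x1].astype(float)/255; c=(c**0.55*255).astype(np.uint8)
    c=cv2.resize(c,None,fx=s,fy=s,interpolation=cv2.INTER_CUBIC)
    for x in range((x0//20+1)*20,x1,20): cv2.line(c,((x-x0)*s,0),((x-x0)*s,6),(0,255,255),1); cv2.putText(c,str(x),((x-x0)*s-8,16),0,.35,(0,255,255),1)
    for y in range((y0//20+1)*20,y1,20): cv2.line(c,(0,(y-y0)*s),(6,(y-y0)*s),(0,255,255),1); cv2.putText(c,str(y),(8,(y-y0)*s+4),0,.35,(0,255,255),1)
    cv2.imwrite('pics/'+f,c)
crop(70,130,300,270,3,'c1.png'); crop(200,130,460,270,3,'c2.png')
E
```

```text
(no output)
```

View pics/c1.png

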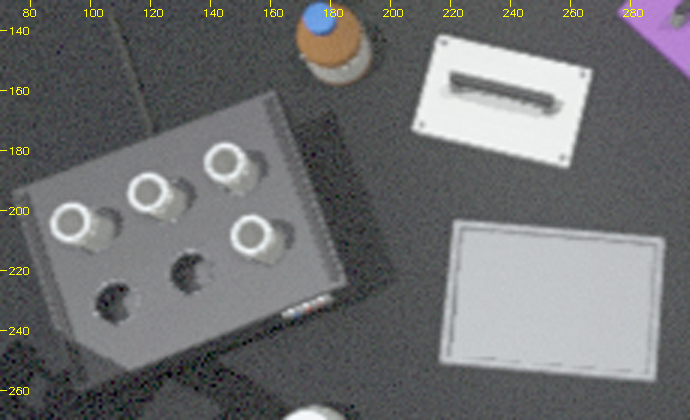

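View pics/c2.png

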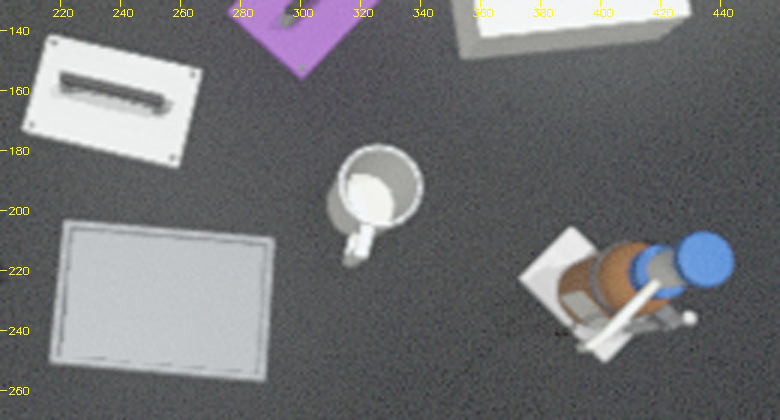

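The close crop confirms the silver plate, with corners near (217,142), (267,153), (260,185) and (208,174) px. Vessel rims are at (94,204), (120,194), (145,184) and (154,209), and the jug mouth is at (327,192). The cap is at (435,217) and the nozzle at about (394,246).

```bash
python3 - <<'E'
from h import *
from scipy.optimize import least_squares
def show(name,pts,z):
    P=np.array([ray('top',u,v,z)[:2] for u,v in pts]); print(name,P.round(4).tolist(),'mean',P.mean(0).round(4)); return P
def fit(model,P):
    # rigid 2d fit model->P
    m=model-model.mean(0);q=P-P.mean(0)
    a=np.arctan2((m[:,0]*q[:,1]-m[:,1]*q[:,0]).sum(),(m*q).sum()); c,s=np.cos(a),np.sin(a)
    Rm=np.array([[c,-s],[s,c]]); t=P.mean(0)-Rm@model.mean(0); r=P-(model@Rm.T+t)
    print('  fit',t.round(4),'yaw',round(a,4),'res mm',(np.abs(r).max()*1000).round(1), 'side', ); return t,a
V=show('vess',[(94,204),(120,194.3),(145.3,184.3),(154,208.7)],.19)
D=fit(np.array([[.036,.072],[.036,0],[.036,-.072],[-.036,-.072]]),V)
H=show('holes',[(108.3,230.7),(133.7,220.7)],.14)
P=show('plate',[(216.7,142),(266.7,152.7),(259.7,185.3),(208,173.7)],.014)
p=fit(np.array([[.055,.085],[.055,-.085],[-.055,-.085],[-.055,.085]]),P)
T=show('tray',[(221.7,203.7),(291.3,209.3),(288.3,256.7),(217,250.7)],.019)
t=fit(np.array([[.073,.109],[.073,-.109],[-.073,-.109],[-.073,.109]]),T)
J=show('jugmouth',[(327,192)],.105); show('jughandletop',[(318,214)],.09)
C=show('cap',[(435,216.7)],.272); show('foot',[(390.7,205.7),(373,222.7),(401.3,250.3)],.01); show('nozzle',[(394.3,245.7)],.17)
def w(t,a,l): c,s=np.cos(a),np.sin(a); return t+np.array([c*l[0]-s*l[1],s*l[0]+c*l[1]])
q=lambda P:(np.atleast_2d(proj('scene',P))*1.5625).round(0).tolist()
print('scene preds: plate corners',q([[*x,.014] for x in P]),'tray',q([[*x,.019] for x in T]),'ves',q([[*x,.19] for x in V]),'jug',q([[*J[0],.105]]),'cap',q([[*C[0],.272]]))
print('wells',[w(*D,(x,y)).round(4).tolist() for x in(-.036,.036) for y in (-.072,0,.072)])
o=get_obs(); print(o['qpos'].round(3) if hasattr(o['qpos'],'round') else o['qpos'],o['tool_pos'],o['ee_rot'],o['finger_gap'],o['clock'])
E
```

```text
vess [[0.5015, 0.4292], [0.534, 0.3645], [0.5675, 0.3011], [0.5037, 0.2681]] mean [0.5267 0.3407]
  fit [0.5024 0.3484] yaw 0.4775 res mm 0.5 side
holes [[0.4379, 0.3978], [0.4718, 0.3324]] mean [0.4548 0.3651]
plate [[0.7625, 0.1438], [0.7416, -0.0208], [0.6322, -0.0078], [0.6546, 0.1596]] mean [0.6977 0.0687]
  fit [0.6977 0.0687] yaw -0.1303 res mm 2.1 side
tray [[0.5615, 0.1052], [0.5641, -0.1125], [0.4182, -0.1137], [0.4161, 0.1038]] mean [ 0.49   -0.0043]
  fit [ 0.49   -0.0043] yaw 0.0101 res mm 0.3 side
jugmouth [[0.6106, -0.2047]] mean [ 0.6106 -0.2047]
jughandletop [[0.5458, -0.1846]] mean [ 0.5458 -0.1846]
cap [[0.537, -0.4409]] mean [ 0.537  -0.4409]
foot [[0.606, -0.4244], [0.5471, -0.3702], [0.4699, -0.4592]] mean [ 0.541  -0.4179]
nozzle [[0.4669, -0.3795]] mean [ 0.4669 -0.3795]
scene preds: plate corners [[358.0, 452.0], [319.0, 380.0], [368.0, 355.0], [409.0, 425.0]] tray [[430.0, 375.0], [366.0, 302.0], [418.0, 269.0], [484.0, 337.0]] ves [[602.0, 463.0], [556.0, 442.0], [511.0, 423.0], [526.0, 385.0]] jug [[320.0, 261.0]] cap [[279.0, 120.0]]
wells [[0.5035, 0.2679], [0.4704, 0.3319], [0.4373, 0.3958], [0.5675, 0.301], [0.5344, 0.3649], [0.5013, 0.4289]]
[ 1.086  0.424  1.631 -0.     1.089 -0.019] [0.28045652 0.55798988 0.22198761] [-1.57974582e-04  2.30789826e-01  9.73003394e-01 -6.52721771e-04] 0.08767047002258622 0.1
```

Request:
{"fn": "move_arm", "kwargs": {"motion": "0 0 4 0 0 0; 41.7 -48.9 4 0 0 -1.236; 41.7 -48.9 4 0 0 -1.236; 41.7 -48.9 4 0 0 -1.236; 41.7 -48.9 4 0 0 -1.236; 41.7 -48.9 4 0 0 -1.236; 41.7 -48.9 4 0 0 -1.236; 41.7 -48.9 4 0 0 -1.236; 41.7 -48.9 4 0 0 -1.236; 41.7 -48.9 4 0 0 -1.236; 41.7 -48.9 4 0 0 -1.236; 41.7 -48.9 4 0 0 -1.236", "grip": 0}}

```text
clock: 1.3
tool_pos: [0.6384, 0.138, 0.2623]
ee_rot: [-0.0, 0.752, 0.659, -0.0]
ft_force: [-0.0, 0.9, 0.3]
finger_gap: 0.0875
finger_force: 0.0
```

Request:
{"fn": "move_arm", "kwargs": {"motion": "5 -5.8 -8 0 0 0; 5 -5.8 -8 0 0 0; 5 -5.8 -8 0 0 0; 5 -5.8 -8 0 0 0; 5 -5.8 -8 0 0 0"}}

```text
clock: 1.8
tool_pos: [0.6875, 0.0828, 0.1835]
ee_rot: [-0.0, 0.752, 0.659, 0.0]
ft_force: [0.4, 0.8, 0.7]
finger_gap: 0.0878
finger_force: 0.0
```

```bash
python3 - <<'E'
from h import *
o=get_obs(); print(o['tool_pos'],o['ee_rot'],np.round(o['qpos'],3))
h=[.6977,.0687]; c,s=np.cos(-.1303),np.sin(-.1303)
pt=lambda x,y,z:[h[0]+c*x-s*y,h[1]+s*x+c*y,z]
L=[pt(0,.056,.062),pt(0,-.056,.062)]+[pt(x,y,.014) for x,y in((.055,.085),(.055,-.085),(-.055,-.085),(-.055,.085))]
print(proj('wrist',L).round(0).tolist())
a=snap('wrist','w1.png')
E
```

```text
[0.68746797 0.08275353 0.18346864] [-1.39609840e-05  7.51776735e-01  6.59417676e-01  2.61098937e-04] [0.102 0.562 1.496 0.    1.083 0.233]
[[276.0, 137.0], [274.0, 250.0], [327.0, 104.0], [319.0, 255.0], [225.0, 255.0], [220.0, 104.0]]
```

View pics/w1.png

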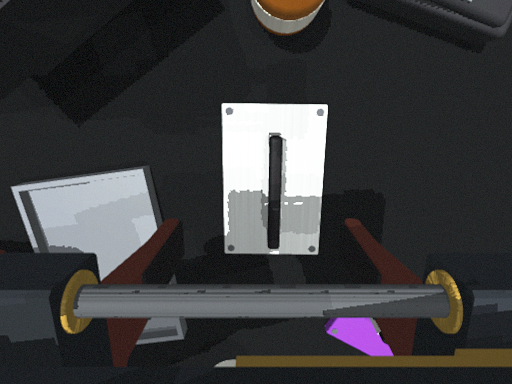

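The wrist view has the bar from (275,134) to (273,247) px and the plate corners within 2 px of the prediction, so the plate pose is confirmed.

Request:
{"fn": "move_arm", "kwargs": {"motion": "1.0 -1.4 0 0 0 0; 1.0 -1.4 -5 0 0 0; 1.0 -1.4 -10 0 0 0; 1.0 -1.4 -13 0 0 0; 1.0 -1.4 -14.8 0 0 0; 1.0 -1.4 -14.8 0 0 0; 1.0 -1.4 -14.8 0 0 0"}}

```text
clock: 2.55
tool_pos: [0.6989, 0.0681, 0.0363]
ee_rot: [0.001, 0.752, 0.659, 0.001]
ft_force: [0.2, 0.4, 0.6]
finger_gap: 0.0878
finger_force: 0.0
```

Request:
{"fn": "move_arm", "kwargs": {"motion": "0 0 0 0 0 0;0 0 0 0 0 0;0 0 0 0 0 0;0 0 0 0 0 0;0 0 0 0 0 0;0 0 0 0 0 0;0 0 0 0 0 0;0 0 0 0 0 0", "grip": 1}}

```text
clock: 3.35
tool_pos: [0.6975, 0.0679, 0.0346]
ee_rot: [-0.0, 0.752, 0.659, -0.0]
ft_force: [1.0, -0.2, -0.1]
finger_gap: 0.0274
finger_force: 0.0
```

Request:
{"fn": "move_arm", "kwargs": {"motion": "0 0 0 0 0 0;0 0 0 0 0 0;0 0 0 0 0 0;0 0 0 0 0 0"}}

```text
clock: 3.75
tool_pos: [0.6978, 0.0679, 0.0347]
ee_rot: [0.0, 0.752, 0.659, 0.0]
ft_force: [1.2, -1.3, -1.7]
finger_gap: 0.012
finger_force: 30.0
```

Request:
{"fn": "move_arm", "kwargs": {"motion": "0 0 0.5 0 0 0; 0 0 1 0 0 0; 0 0 2 0 0 0; 0 0 4 0 0 0; 0 0 6 0 0 0; 0 0 8 0 0 0; 0 0 10 0 0 0; 0 0 10 0 0 0"}}

```text
clock: 4.55
tool_pos: [0.6996, 0.0681, 0.1385]
ee_rot: [0.002, 0.752, 0.659, 0.002]
ft_force: [0.2, -0.3, -6.1]
finger_gap: 0.0116
finger_force: 30.0
```

Request:
{"fn": "move_arm", "kwargs": {"motion": "-2.4 -0.9 1 0 0 0.03; -5 -1.9 2 0 0 0.05; -8 -3 2 0 0 0.07; -11 -4.1 2 0 0 0.09; -14 -5.2 2 0 0 0.11; -16.5 -6.2 2 0 0 0.13; -18.5 -6.9 2 0 0 0.14; -19.3 -7.2 2 0 0 0.14; -19.3 -7.2 2 0 0 0.14; -19.3 -7.2 2 0 0 0.14; -19.3 -7.2 2 0 0 0.14"}}

```text
clock: 5.65
tool_pos: [0.506, -0.0038, 0.1548]
ee_rot: [0.0, 0.704, 0.71, 0.0]
ft_force: [-0.1, 0.6, -5.8]
finger_gap: 0.0117
finger_force: 30.0
```

Request:
{"fn": "move_arm", "kwargs": {"motion": "0 0 0 0 0.04 0; 0 0 0 0 0.08 0; 0 0 0 0 0.12 0; 0 0 0 0 0.16 0; 0 0 0 0 0.2 0; 0 0 0 0 0.24 0; 0 0 0 0 0.28 0; 0 0 0 0 0.32 0; 0 0 0 0 0.35 0; 0 0 0 0 0.35 0; 0 0 0 0 0.35 0; 0 0 0 0 0.35 0"}}

```text
clock: 6.85
tool_pos: [0.5048, -0.004, 0.1546]
ee_rot: [-0.123, 0.693, 0.7, -0.122]
ft_force: [0.1, -0.0, -7.4]
finger_gap: 0.0114
finger_force: 30.0
```

```bash
python3 - <<'E'
from h import *
o=get_obs(); p=np.array(o['tool_pos']); r=R.from_quat(np.roll(o['ee_rot'],-1)); print(p,r.as_matrix().round(3).tolist(),o['ft_force'],o['finger_gap'])
b=snap('top','b3.png'); a=snap('scene','a3.png')
# predicted plate corners (underside) in top image, from the grasp
M=r.as_matrix(); zx=-M[:,2]; px=M[:,1]; py=np.cross(zx,px)
C=[p+px*x+py*y-zx*(.0347-z) for z in(0,.014) for x,y in((.055,.085),(.055,-.085),(-.055,-.085),(-.055,.085))]
print(np.round(C,3).tolist())
im=b[:,:,::-1].copy()[150:300,180:320]; im=cv2.resize(im,None,fx=4,fy=4,interpolation=cv2.INTER_CUBIC)
for u,v in proj('top',C[4:]): cv2.circle(im,(int((u-180)*4),int((v-150)*4)),3,(0,0,255),1)
im2=cv2.resize(a[:,:,::-1][160:280,200:330],None,fx=4,fy=4,interpolation=cv2.INTER_CUBIC)
for u,v in proj('scene',C[4:]): cv2.circle(im2,(int((u-200)*4),int((v-160)*4)),3,(0,0,255),1)
cv2.imwrite('pics/c3.png',cv2.resize(np.hstack([im[:480],im2]),(800,356)))
E
```

```text
[ 0.50475337 -0.00395282  0.1546051 ] [[-0.009, 0.94, -0.342], [1.0, 0.009, -0.0], [0.003, -0.342, -0.94]] [ 0.09247831 -0.03461671 -7.37107312] 0.011446535410365496
[[0.544, 0.082, 0.103], [0.545, -0.088, 0.103], [0.442, -0.089, 0.141], [0.44, 0.081, 0.141], [0.549, 0.082, 0.117], [0.55, -0.088, 0.116], [0.447, -0.089, 0.154], [0.445, 0.081, 0.154]]
```

View pics/c3.png

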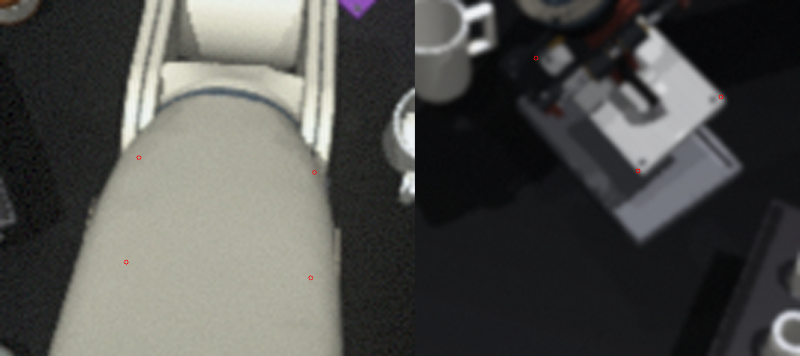

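Scene crop (right half): the predicted plate corners, e.g. (638,170) and (721,97) px, sit on the plate's real corners, so the hold is rigid. The lower far edge is 97 mm above the tray floor.

Request:
{"fn": "move_arm", "kwargs": {"motion": "0 0 -1 0 0 0; 0 0 -3 0 0 0; 0 0 -5 0 0 0; 0 0 -6.5 0 0 0; 0 0 -7.7 0 0 0; 0 0 -8.5 0 0 0; 0 0 -9 0 0 0; 0 0 -9.2 0 0 0; 0 0 -9.2 0 0 0; 0 0 -9.2 0 0 0"}}

```text
clock: 7.95
tool_pos: [0.505, -0.0041, 0.0631]
ee_rot: [-0.123, 0.693, 0.699, -0.122]
ft_force: [-0.5, -0.3, -6.8]
finger_gap: 0.0118
finger_force: 30.0
```

Request:
{"fn": "move_arm", "kwargs": {"motion": "0 0 -0.1 0 0 0; 0 0 -0.2 0 0 0; 0 0 -0.3 0 0 0; 0 0 -0.4 0 0 0; 0 0 -0.4 0 0 0; 0 0 -0.4 0 0 0"}}

```text
clock: 8.55
tool_pos: [0.5045, -0.0041, 0.0586]
ee_rot: [-0.124, 0.693, 0.699, -0.123]
ft_force: [-0.7, -0.2, -6.9]
finger_gap: 0.0119
finger_force: 30.0
```

Approaching the floor; feel for contact.

Request:
{"fn": "move_arm", "kwargs": {"motion": "0 0 -0.05 0 0 0; 0 0 -0.1 0 0 0; 0 0 -0.1 0 0 0; 0 0 -0.1 0 0 0"}}

```text
clock: 8.95
tool_pos: [0.5046, -0.0041, 0.0577]
ee_rot: [-0.124, 0.693, 0.699, -0.123]
ft_force: [-0.2, -0.5, -6.4]
finger_gap: 0.0119
finger_force: 30.0
```

Request:
{"fn": "move_arm", "kwargs": {"motion": "0 0 -0.05 0 0 0; 0 0 -0.1 0 0 0; 0 0 -0.1 0 0 0; 0 0 -0.1 0 0 0"}}

```text
clock: 9.35
tool_pos: [0.5045, -0.004, 0.057]
ee_rot: [-0.124, 0.693, 0.699, -0.123]
ft_force: [-1.5, 0.8, -0.3]
finger_gap: 0.0121
finger_force: 30.0
```

Request:
{"fn": "move_arm", "kwargs": {"motion": "-0.08 -0 -0.07 0 -0.0175 0; -0.17 0 -0.14 0 -0.035 0; -0.25 0 -0.21 0 -0.05 0; -0.33 0 -0.29 0 -0.067 0; -0.41 0 -0.36 0 -0.084 0; -0.49 0 -0.43 0 -0.1 0; -0.57 0 -0.51 0 -0.117 0; -0.65 0 -0.59 0 -0.134 0; -0.72 0 -0.66 0 -0.15 0; -0.78 0 -0.72 0 -0.163 0; -0.83 0 -0.78 0 -0.175 0; -0.83 0 -0.78 0 -0.175 0"}}

```text
clock: 10.55
tool_pos: [0.4959, -0.0041, 0.0489]
ee_rot: [-0.062, 0.701, 0.708, -0.061]
ft_force: [-4.6, 2.5, 4.8]
finger_gap: 0.012
finger_force: 30.0
```

Request:
{"fn": "move_arm", "kwargs": {"motion": "-0.06 0 -0.05 0 -0.016 0; -0.13 0 -0.12 0 -0.032 0; -0.2 0 -0.19 0 -0.048 0; -0.27 0 -0.26 0 -0.064 0; -0.33 0 -0.34 0 -0.08 0; -0.4 0 -0.42 0 -0.096 0; -0.46 0 -0.5 0 -0.112 0; -0.53 0 -0.58 0 -0.128 0; -0.59 0 -0.66 0 -0.144 0; -0.64 0 -0.74 0 -0.16 0; -0.69 0 -0.82 0 -0.175 0; -0.69 0 -0.82 0 -0.175 0"}}

```text
clock: 11.75
tool_pos: [0.4894, -0.0042, 0.0408]
ee_rot: [0.0, 0.704, 0.71, 0.0]
ft_force: [0.8, -1.4, -6.0]
finger_gap: 0.0119
finger_force: 30.0
```

Request:
{"fn": "move_arm", "kwargs": {"motion": "0 0 -0.05 0 0 0; 0 0 -0.1 0 0 0; 0 0 -0.1 0 0 0; 0 0 -0.1 0 0 0"}}

```text
clock: 12.15
tool_pos: [0.4895, -0.0042, 0.0406]
ee_rot: [0.0, 0.704, 0.71, -0.0]
ft_force: [-4.0, -0.7, 10.6]
finger_gap: 0.0118
finger_force: 30.0
```

Request:
{"fn": "move_arm", "kwargs": {"motion": "0 0 0.06 0 0 0; 0 0 0.06 0 0 0"}}

```text
clock: 12.35
tool_pos: [0.4895, -0.0042, 0.0407]
ee_rot: [0.0, 0.704, 0.71, 0.0]
ft_force: [-2.2, -1.2, 5.1]
finger_gap: 0.0115
finger_force: 30.0
```

Request:
{"fn": "move_arm", "kwargs": {"motion": "0 0 0 0 0 0;0 0 0 0 0 0;0 0 0 0 0 0;0 0 0 0 0 0;0 0 0 0 0 0;0 0 0 0 0 0", "grip": 0.4}}

```text
clock: 12.95
tool_pos: [0.4894, -0.0041, 0.0402]
ee_rot: [-0.0, 0.704, 0.71, 0.0]
ft_force: [0.2, 0.5, 0.4]
finger_gap: 0.0519
finger_force: 0.0
```

Request:
{"fn": "move_arm", "kwargs": {"motion": "0 0 3 0 0 0; 0 0 8 0 0 0; 0 0 13 0 0 0; 0 0 18 0 0 0.15; 0 0 23 0 0 0.3; 0 3 23 0 0 0.45; 0 7 23 0 0 0.6; 0 11 23 0 0 0.75; 0 15 23 0 0 0.9; 0 19 23 0 0 1.05; 0 23 23 0 0 1.2; 0.5 26 23 0 0 1.35"}}

```text
clock: 14.15
tool_pos: [0.4936, 0.2581, 0.2702]
ee_rot: [-0.0, 0.102, 0.995, 0.0]
ft_force: [-0.5, 0.5, -0.7]
finger_gap: 0.0526
finger_force: 0.0
```

Request:
{"fn": "move_arm", "kwargs": {"motion": "0.9 1.2 0 0 0 0.15; 0.9 1.2 0 0 0 0.21; 0.9 1.2 0 0 0 0.21; 0.9 1.2 0 0 0 0.21"}}

```text
clock: 14.55
tool_pos: [0.5031, 0.2677, 0.2701]
ee_rot: [-0.0, 0.002, 1.0, -0.0]
ft_force: [-0.7, -0.1, -0.6]
finger_gap: 0.0525
finger_force: 0.0
```

```bash
python3 - <<'E'
from h import *
o=get_obs(); print(o['tool_pos'],o['ee_rot'],np.round(o['qpos'],3))
V=[[.5035,.2679],[.5675,.301],[.5344,.3649],[.5013,.4289]]
Q=proj('wrist',[[*v,.19] for v in V]); print(Q.round(0).tolist())
a=snap('wrist','w2.png')[:,:,::-1].copy()
for u,v in Q: cv2.circle(a,(int(round(u)),int(round(v))),3,(0,0,255),1)
cv2.imwrite('pics/w2m.png',a)
E
```

```text
[0.50308052 0.26769882 0.27005266] [-2.49846327e-04  1.86390673e-03  9.99998221e-01 -1.45606993e-04] [ 0.468  0.29   1.71  -0.     1.142 -1.099]
[[262.0, 198.0], [300.0, 269.0], [378.0, 233.0], [460.0, 195.0]]
```

View pics/w2m.png

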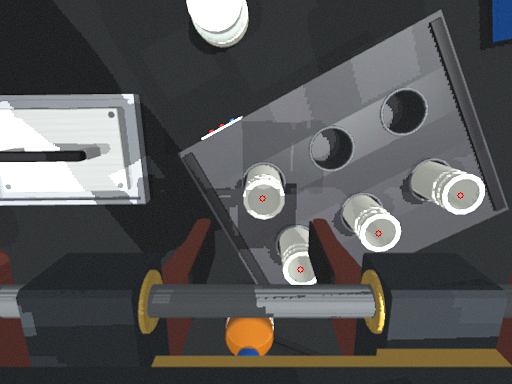

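All four predicted rim centres, e.g. (262,198) and (378,233) px, fall on the vessels' tops, and the plate lies in the tray at the left. Picking vessel 1.

Request:
{"fn": "move_arm", "kwargs": {"motion": "0 0 -4 0 0 0; 0 0 -8 0 0 0; 0 0 -11 0 0 0; 0 0 -11.9 0 0 0; 0 0 -11.9 0 0 0; 0 0 -11.9 0 0 0"}}

```text
clock: 15.2
tool_pos: [0.5043, 0.2682, 0.1526]
ee_rot: [0.001, 0.001, 1.0, 0.0]
ft_force: [0.5, 0.6, 0.0]
finger_gap: 0.0527
finger_force: 0.0
```

Request:
{"fn": "move_arm", "kwargs": {"motion": "0 0 0 0 0 0;0 0 0 0 0 0;0 0 0 0 0 0;0 0 0 0 0 0;0 0 0 0 0 0;0 0 0 0 0 0", "grip": 1}}

```text
clock: 15.8
tool_pos: [0.504, 0.2683, 0.1524]
ee_rot: [0.001, 0.001, 1.0, 0.0]
ft_force: [-0.5, -1.2, 6.3]
finger_gap: 0.0335
finger_force: 30.0
```

Request:
{"fn": "move_arm", "kwargs": {"motion": "0 0 1 0 0 0; 0 0 3 0 0 0; 0 0 6 0 0 0; 0 0 9 0 0 0; 0 0 11.9 0 0 0; 0 0 11.9 0 0 0"}}

```text
clock: 16.4
tool_pos: [0.5052, 0.2689, 0.2748]
ee_rot: [0.003, 0.001, 1.0, 0.002]
ft_force: [-0.1, 0.8, -1.3]
finger_gap: 0.0337
finger_force: 30.0
```

Request:
{"fn": "move_arm", "kwargs": {"motion": "0 -3 0 0 0 0; 0.5 -7 0 0 0 0; 0.8 -11 0 0 0 0; 1 -15 0 0 0 0; 1.3 -19 0 0 0 0; 1.5 -23 0 0 0 0; 1.7 -27 0 0 0 0; 1.8 -30 -2 0 0 0; 1.8 -32 -5 0 0 0; 1.8 -32.4 -8 0 0 0; 1.8 -32.4 -11 0 0 0; 1.8 -32.4 -14 0 0 0"}}

```text
clock: 17.6
tool_pos: [0.5203, -0.0564, 0.1283]
ee_rot: [-0.001, 0.001, 1.0, 0.0]
ft_force: [0.1, 0.5, -0.8]
finger_gap: 0.0338
finger_force: 30.0
```

Request:
{"fn": "move_arm", "kwargs": {"motion": "0 0 -2 0 0 0; 0 0 -3.5 0 0 0; 0 0 -4.3 0 0 0; 0 0 -4.6 0 0 0; 0 0 -4.8 0 0 0; 0 0 -4.8 0 0 0; 0 0 -4.8 0 0 0"}}

```text
clock: 18.3
tool_pos: [0.5218, -0.0561, 0.0829]
ee_rot: [0.001, 0.001, 1.0, -0.0]
ft_force: [-0.0, 0.1, -0.7]
finger_gap: 0.0338
finger_force: 30.0
```

Request:
{"fn": "move_arm", "kwargs": {"motion": "0 0 -0.1 0 0 0; 0 0 -0.2 0 0 0; 0 0 -0.3 0 0 0; 0 0 -0.4 0 0 0;0 0 -0.4 0 0 0"}}

```text
clock: 18.8
tool_pos: [0.5213, -0.0561, 0.0781]
ee_rot: [-0.0, 0.001, 1.0, 0.0]
ft_force: [-0.0, 0.1, -0.3]
finger_gap: 0.0336
finger_force: 30.0
```

Request:
{"fn": "move_arm", "kwargs": {"motion": "0 0 -0.07 0 0 0; 0 0 -0.14 0 0 0; 0 0 -0.2 0 0 0;0 0 -0.2 0 0 0"}}

```text
clock: 19.2
tool_pos: [0.5217, -0.056, 0.0773]
ee_rot: [0.0, 0.001, 1.0, 0.0]
ft_force: [-2.6, 1.6, 10.7]
finger_gap: 0.0339
finger_force: 30.0
```

Request:
{"fn": "move_arm", "kwargs": {"motion": "0 0 0.1 0 0 0; 0 0 0.12 0 0 0"}}

```text
clock: 19.4
tool_pos: [0.5214, -0.0561, 0.0776]
ee_rot: [0.0, 0.001, 1.0, -0.0]
ft_force: [0.2, 0.3, -0.9]
finger_gap: 0.0334
finger_force: 30.0
```

Request:
{"fn": "move_arm", "kwargs": {"motion": "0 0 0 0 0 0;0 0 0 0 0 0;0 0 0 0 0 0;0 0 0 0 0 0", "grip": 0.4}}

```text
clock: 19.8
tool_pos: [0.5214, -0.0561, 0.0774]
ee_rot: [-0.0, 0.001, 1.0, 0.0]
ft_force: [0.3, -0.3, -0.4]
finger_gap: 0.0528
finger_force: 0.0
```

Request:
{"fn": "move_arm", "kwargs": {"motion": "0 0 2 0 0 0; 0 0 5 0 0 0; 0 0 10 0 0 0; 0 0 15 0 0 0; 0 2 19.3 0 0 0; 1 7 19.3 0 0 0; 2 12 19.3 0 0 0; 3 17 19.3 0 0 0; 4 22 19.3 0 0 0; 4.6 27 19.3 0 0 0; 4.6 32 19.3 0 0 0; 4.6 35.6 19.3 0 0 0"}}

```text
clock: 21.0
tool_pos: [0.5671, 0.3026, 0.2702]
ee_rot: [-0.0, 0.0, 1.0, 0.0]
ft_force: [0.6, -0.4, 0.9]
finger_gap: 0.0528
finger_force: 0.0
```

Request:
{"fn": "move_arm", "kwargs": {"motion": "0 0.1 -3 0 0 0; 0 0.1 -7 0 0 0; 0 0.1 -10 0 0 0; 0 0.1 -11.5 0 0 0; 0 0.1 -11.7 0 0 0; 0 0.1 -11.7 0 0 0;0 0.1 -11.7 0 0 0"}}

```text
clock: 21.7
tool_pos: [0.5685, 0.3013, 0.1553]
ee_rot: [0.001, 0.001, 1.0, 0.001]
ft_force: [-0.3, 0.1, 0.7]
finger_gap: 0.0523
finger_force: 0.0
```

Request:
{"fn": "move_arm", "kwargs": {"motion": "0 0 0 0 0 0;0 0 0 0 0 0;0 0 0 0 0 0;0 0 0 0 0 0;0 0 0 0 0 0;0 0 0 0 0 0", "grip": 1}}

```text
clock: 22.3
tool_pos: [0.5679, 0.3011, 0.1543]
ee_rot: [0.001, 0.001, 1.0, 0.0]
ft_force: [-1.1, -0.6, 5.7]
finger_gap: 0.0337
finger_force: 29.9
```

Request:
{"fn": "move_arm", "kwargs": {"motion": "0 0 1 0 0 0; 0 0 3 0 0 0; 0 0 6 0 0 0; 0 0 9 0 0 0; 0 0 11.7 0 0 0; 0 0 11.7 0 0 0; 0 0 11.7 0 0 0"}}

```text
clock: 23.0
tool_pos: [0.5671, 0.3008, 0.2705]
ee_rot: [0.0, 0.001, 1.0, 0.0]
ft_force: [0.0, 0.2, -0.9]
finger_gap: 0.0334
finger_force: 29.9
```

Request:
{"fn": "move_arm", "kwargs": {"motion": "-1 -3 0 0 0 0; -2 -7 0 0 0 0; -3.2 -11 0 0 0 0; -4.5 -15 0 0 0 0; -5.8 -19 0 0 0 0; -7 -23 0 0 0 0; -8.3 -27 0 0 0 0; -9.5 -31 0 0 0 0; -10.5 -34 0 0 0 0; -10.9 -35.7 -3 0 0 0; -10.9 -35.7 -7 0 0 0; -10.9 -35.7 -11 0 0 0"}}

```text
clock: 24.2
tool_pos: [0.4571, -0.0567, 0.1584]
ee_rot: [-0.001, 0.002, 1.0, 0.0]
ft_force: [0.9, -0.7, -1.4]
finger_gap: 0.0335
finger_force: 29.9
```

Request:
{"fn": "move_arm", "kwargs": {"motion": "0 0 -3 0 0 0; 0 0 -5.5 0 0 0; 0 0 -7 0 0 0; 0 0 -7.6 0 0 0; 0 0 -7.8 0 0 0; 0 0 -7.8 0 0 0; 0 0 -7.8 0 0 0"}}

```text
clock: 24.9
tool_pos: [0.4587, -0.0561, 0.0831]
ee_rot: [0.001, 0.001, 1.0, -0.0]
ft_force: [-0.3, -0.8, -2.0]
finger_gap: 0.0336
finger_force: 29.9
```

Request:
{"fn": "move_arm", "kwargs": {"motion": "0 0 -0.05 0 0 0; 0 0 -0.1 0 0 0; 0 0 -0.15 0 0 0; 0 0 -0.15 0 0 0"}}

```text
clock: 25.3
tool_pos: [0.4584, -0.0561, 0.0811]
ee_rot: [0.0, 0.001, 1.0, -0.0]
ft_force: [-0.7, -0.1, -0.7]
finger_gap: 0.0334
finger_force: 29.9
```

Request:
{"fn": "move_arm", "kwargs": {"motion": "0 0 -0.05 0 0 0; 0 0 -0.1 0 0 0; 0 0 -0.15 0 0 0; 0 0 -0.15 0 0 0"}}

```text
clock: 25.7
tool_pos: [0.4583, -0.0561, 0.0794]
ee_rot: [-0.0, 0.001, 1.0, 0.0]
ft_force: [0.1, 0.7, -1.3]
finger_gap: 0.0335
finger_force: 29.9
```

Request:
{"fn": "move_arm", "kwargs": {"motion": "0 0 -0.03 0 0 0; 0 0 -0.06 0 0 0; 0 0 -0.06 0 0 0"}}

```text
clock: 26.0
tool_pos: [0.4585, -0.0561, 0.0793]
ee_rot: [0.0, 0.001, 1.0, -0.0]
ft_force: [-0.9, 0.8, 5.6]
finger_gap: 0.0336
finger_force: 29.9
```

Request:
{"fn": "move_arm", "kwargs": {"motion": "0 0 0.04 0 0 0;0 0 0.04 0 0 0;0 0 0.04 0 0 0;0 0 0.04 0 0 0;0 0 0.04 0 0 0", "grip": 0.4}}

```text
clock: 26.5
tool_pos: [0.4583, -0.0561, 0.0792]
ee_rot: [-0.0, 0.001, 1.0, -0.0]
ft_force: [0.0, 0.0, -0.1]
finger_gap: 0.0526
finger_force: 0.0
```

Request:
{"fn": "move_arm", "kwargs": {"motion": "0 0 2 0 0 0; 0 0 5 0 0 0; 0 0 10 0 0 0; 0 0 15 0 0 0; 0 2 19 0 0 0; 1 7 19 0 0 0; 2 12 19 0 0 0; 3 17 19 0 0 0; 4 22 19 0 0 0; 5 27 19 0 0 0; 6 32 19 0 0 0; 7 36.8 19 0 0 0"}}

```text
clock: 27.7
tool_pos: [0.5272, 0.3092, 0.2691]
ee_rot: [-0.0, 0.001, 1.0, -0.0]
ft_force: [0.3, -0.1, -0.0]
finger_gap: 0.0527
finger_force: 0.0
```

Request:
{"fn": "move_arm", "kwargs": {"motion": "0.6 5.2 0 0 0 0; 0.6 5.3 0 0 0 0; 0.6 5.3 -1 0 0 0; 0.6 5.3 -5 0 0 0; 0.6 5.3 -9 0 0 0; 0.6 5.3 -11 0 0 0; 0.6 5.3 -11.6 0 0 0; 0.6 5.3 -11.6 0 0 0; 0.6 5.3 -11.6 0 0 0"}}

```text
clock: 28.6
tool_pos: [0.5341, 0.3597, 0.1545]
ee_rot: [0.001, 0.001, 1.0, 0.0]
ft_force: [-0.0, 0.6, -0.1]
finger_gap: 0.0525
finger_force: 0.0
```

Request:
{"fn": "move_arm", "kwargs": {"motion": "0 0.5 0 0 0 0; 0 0.5 0 0 0 0; 0 0.5 0 0 0 0"}}

```text
clock: 28.9
tool_pos: [0.5337, 0.3655, 0.1542]
ee_rot: [0.001, 0.001, 1.0, 0.0]
ft_force: [-0.6, -0.5, -1.2]
finger_gap: 0.0529
finger_force: 0.0
```

Request:
{"fn": "move_arm", "kwargs": {"motion": "0 0 0 0 0 0;0 0 0 0 0 0;0 0 0 0 0 0;0 0 0 0 0 0;0 0 0 0 0 0;0 0 0 0 0 0", "grip": 1}}

```text
clock: 29.5
tool_pos: [0.5334, 0.3652, 0.1534]
ee_rot: [0.0, 0.001, 1.0, 0.0]
ft_force: [-0.6, 1.2, 1.3]
finger_gap: 0.0335
finger_force: 30.0
```

Request:
{"fn": "move_arm", "kwargs": {"motion": "0 0 1 0 0 0; 0 0 3 0 0 0; 0 0 6 0 0 0; 0 0 9 0 0 0; 0 0 11.7 0 0 0; 0 0 11.7 0 0 0; 0 0 11.7 0 0 0"}}

```text
clock: 30.2
tool_pos: [0.5332, 0.3648, 0.2705]
ee_rot: [0.0, 0.001, 1.0, 0.0]
ft_force: [-1.0, 0.8, -1.4]
finger_gap: 0.0337
finger_force: 30.0
```

Request:
{"fn": "move_arm", "kwargs": {"motion": "-0.2 -3 0 0 0 0; -0.3 -7 0 0 0 0; -0.5 -11 0 0 0 0; -0.7 -15 0 0 0 0; -0.8 -19 0 0 0 0; -1 -23 0 0 0 0; -1.1 -27 0 0 0 0; -1.2 -30 0 0 0 0; -1.2 -31.7 -1 0 0 0; -1.2 -31.7 -3 0 0 0; -1.2 -31.7 -7 0 0 0; -1.2 -31.7 -11 0 0 0"}}

```text
clock: 31.4
tool_pos: [0.5204, 0.0476, 0.1582]
ee_rot: [-0.0, 0.001, 1.0, -0.0]
ft_force: [0.1, -0.5, -0.7]
finger_gap: 0.0335
finger_force: 30.0
```

Request:
{"fn": "move_arm", "kwargs": {"motion": "0 0 -3 0 0 0; 0 0 -5.5 0 0 0; 0 0 -7 0 0 0; 0 0 -7.5 0 0 0; 0 0 -7.7 0 0 0; 0 0 -7.8 0 0 0; 0 0 -7.9 0 0 0; 0 0 -7.9 0 0 0"}}

```text
clock: 32.2
tool_pos: [0.5218, 0.0481, 0.0819]
ee_rot: [0.001, 0.001, 1.0, 0.0]
ft_force: [-0.4, -0.1, -1.2]
finger_gap: 0.0336
finger_force: 30.0
```

Request:
{"fn": "move_arm", "kwargs": {"motion": "0 0 -0.05 0 0 0; 0 0 -0.1 0 0 0; 0 0 -0.15 0 0 0; 0 0 -0.15 0 0 0; 0 0 -0.15 0 0 0"}}

```text
clock: 32.7
tool_pos: [0.5213, 0.048, 0.0798]
ee_rot: [-0.0, 0.001, 1.0, -0.0]
ft_force: [-1.0, -0.7, -1.2]
finger_gap: 0.0339
finger_force: 30.0
```

Request:
{"fn": "move_arm", "kwargs": {"motion": "0 0 -0.05 0 0 0; 0 0 -0.1 0 0 0; 0 0 -0.13 0 0 0; 0 0 -0.13 0 0 0; 0 0 -0.13 0 0 0"}}

```text
clock: 33.2
tool_pos: [0.5213, 0.048, 0.0785]
ee_rot: [-0.0, 0.001, 1.0, -0.0]
ft_force: [0.8, 0.2, -0.2]
finger_gap: 0.0336
finger_force: 30.0
```

Request:
{"fn": "move_arm", "kwargs": {"motion": "0 0 -0.03 0 0 0; 0 0 -0.06 0 0 0; 0 0 -0.06 0 0 0"}}

```text
clock: 33.5
tool_pos: [0.5215, 0.0481, 0.0783]
ee_rot: [0.0, 0.001, 1.0, 0.0]
ft_force: [-1.2, -0.3, 4.5]
finger_gap: 0.0337
finger_force: 30.0
```

Request:
{"fn": "move_arm", "kwargs": {"motion": "0 0 0.03 0 0 0;0 0 0.03 0 0 0;0 0 0.03 0 0 0;0 0 0.03 0 0 0;0 0 0.03 0 0 0", "grip": 0.4}}

```text
clock: 34.0
tool_pos: [0.5213, 0.048, 0.0781]
ee_rot: [-0.0, 0.001, 1.0, 0.0]
ft_force: [-1.1, -0.3, -1.2]
finger_gap: 0.0527
finger_force: 0.0
```

Request:
{"fn": "move_arm", "kwargs": {"motion": "0 0 2 0 0 0; 0 0 5 0 0 0; 0 0 10 0 0 0; 0 0 15 0 0 0; 0 2 19 0 0 0; -0.5 7 19 0 0 0; -1 12 19 0 0 0; -1.5 17 19 0 0 0; -2 22 19 0 0 0; -2 27 19 0 0 0; -2 32 19 0 0 0; -2 36 19 0 0 0"}}

```text
clock: 35.2
tool_pos: [0.5007, 0.4107, 0.2681]
ee_rot: [0.0, 0.0, 1.0, 0.0]
ft_force: [0.7, -0.1, -1.3]
finger_gap: 0.0527
finger_force: 0.0
```

Request:
{"fn": "move_arm", "kwargs": {"motion": "0 2.1 0 0 0 0; 0 2.1 0 0 0 0; 0 2.1 0 0 0 0"}}

```text
clock: 35.5
tool_pos: [0.501, 0.4287, 0.2676]
ee_rot: [-0.0, 0.0, 1.0, -0.001]
ft_force: [0.5, 0.4, -0.5]
finger_gap: 0.0525
finger_force: 0.0
```

Request:
{"fn": "move_arm", "kwargs": {"motion": "0 0 -3 0 0 0; 0 0 -7 0 0 0; 0 0 -10 0 0 0; 0 0 -11.2 0 0 0; 0 0 -11.4 0 0 0; 0 0 -11.4 0 0 0;0 0 -11.4 0 0 0"}}

```text
clock: 36.2
tool_pos: [0.5024, 0.4295, 0.1561]
ee_rot: [0.001, 0.001, 1.0, 0.001]
ft_force: [-0.7, -0.4, -0.3]
finger_gap: 0.0526
finger_force: 0.0
```

Request:
{"fn": "move_arm", "kwargs": {"motion": "0 0 0 0 0 0;0 0 0 0 0 0;0 0 0 0 0 0;0 0 0 0 0 0;0 0 0 0 0 0;0 0 0 0 0 0", "grip": 1}}

```text
clock: 36.8
tool_pos: [0.5017, 0.4294, 0.1548]
ee_rot: [0.0, 0.001, 1.0, 0.0]
ft_force: [-0.3, -0.1, 6.2]
finger_gap: 0.0338
finger_force: 29.9
```

Request:
{"fn": "move_arm", "kwargs": {"motion": "0 0 1 0 0 0; 0 0 3 0 0 0; 0 0 6 0 0 0; 0 0 9 0 0 0; 0 0 11.7 0 0 0; 0 0 11.7 0 0 0; 0 0 11.7 0 0 0"}}

```text
clock: 37.5
tool_pos: [0.5011, 0.4289, 0.2711]
ee_rot: [0.0, 0.001, 1.0, 0.0]
ft_force: [-0.6, -0.0, -1.4]
finger_gap: 0.034
finger_force: 29.9
```

Request:
{"fn": "move_arm", "kwargs": {"motion": "-0.5 -3 0 0 0 0; -1 -7 0 0 0 0; -1.5 -11 0 0 0 0; -2 -15 0 0 0 0; -2.5 -19.5 0 0 0 0; -3 -24 0 0 0 0; -3.5 -28.5 0 0 0 0; -4 -32.5 0 0 0 0; -4.4 -36 0 0 0 0; -4.4 -38.1 0 0 0 0; -4.4 -38.1 -3 0 0 0; -4.4 -38.1 -7 0 0 0"}}

```text
clock: 38.7
tool_pos: [0.4577, 0.0472, 0.2005]
ee_rot: [0.001, 0.002, 1.0, 0.0]
ft_force: [0.4, -0.1, -1.4]
finger_gap: 0.0337
finger_force: 29.9
```

Request:
{"fn": "move_arm", "kwargs": {"motion": "0 0 -4 0 0 0; 0 0 -8 0 0 0; 0 0 -10 0 0 0; 0 0 -11.2 0 0 0; 0 0 -11.5 0 0 0; 0 0 -11.7 0 0 0; 0 0 -11.8 0 0 0; 0 0 -11.8 0 0 0; 0 0 -11.8 0 0 0"}}

```text
clock: 39.6
tool_pos: [0.4579, 0.0481, 0.084]
ee_rot: [0.001, 0.001, 1.0, 0.0]
ft_force: [0.1, -0.1, -1.0]
finger_gap: 0.0335
finger_force: 29.9
```

Request:
{"fn": "move_arm", "kwargs": {"motion": "0 0 -0.05 0 0 0; 0 0 -0.1 0 0 0; 0 0 -0.1 0 0 0; 0 0 -0.1 0 0 0"}}

```text
clock: 40.0
tool_pos: [0.4574, 0.0481, 0.0822]
ee_rot: [0.0, 0.001, 1.0, 0.0]
ft_force: [0.7, 0.4, -0.9]
finger_gap: 0.0337
finger_force: 29.9
```

Request:
{"fn": "move_arm", "kwargs": {"motion": "0 0 -0.05 0 0 0; 0 0 -0.1 0 0 0; 0 0 -0.15 0 0 0; 0 0 -0.2 0 0 0; 0 0 -0.22 0 0 0; 0 0 -0.22 0 0 0"}}

```text
clock: 40.6
tool_pos: [0.4573, 0.048, 0.0799]
ee_rot: [-0.0, 0.001, 1.0, -0.0]
ft_force: [-0.4, -0.1, -0.5]
finger_gap: 0.0334
finger_force: 29.9
```

Request:
{"fn": "move_arm", "kwargs": {"motion": "0 0 -0.03 0 0 0; 0 0 -0.06 0 0 0; 0 0 -0.06 0 0 0"}}

```text
clock: 40.9
tool_pos: [0.4576, 0.0481, 0.0798]
ee_rot: [0.0, 0.001, 1.0, 0.0]
ft_force: [-1.5, -0.1, 5.7]
finger_gap: 0.0335
finger_force: 29.9
```

Request:
{"fn": "move_arm", "kwargs": {"motion": "0 0 0.03 0 0 0;0 0 0.03 0 0 0;0 0 0.03 0 0 0;0 0 0.03 0 0 0;0 0 0.03 0 0 0", "grip": 0.4}}

```text
clock: 41.4
tool_pos: [0.4573, 0.048, 0.0796]
ee_rot: [-0.0, 0.001, 1.0, -0.0]
ft_force: [-0.5, -0.6, 0.5]
finger_gap: 0.0523
finger_force: 0.0
```

Request:
{"fn": "move_arm", "kwargs": {"motion": "0 0 2 0 0 0; 0 0 5 0 0 0; 0 0 10 0 0 0; 0 0 15 0 0 0; 0 4 19 0 0 0; 0 9 19 0 0 0; 0 14 19 0 0 0; 0 19 19 0 0 0; 0 24 19 0 0 0; 0 24 19 0 0 0; 0 24 19 0 0 0", "grip": 0.4}}

```text
clock: 42.5
tool_pos: [0.4568, 0.289, 0.2692]
ee_rot: [-0.0, -0.0, 1.0, -0.0]
ft_force: [-0.8, -0.0, -0.7]
finger_gap: 0.0526
finger_force: 0.0
```

```bash
python3 - <<'E'
from h import *
o=get_obs(); print(o['tool_pos'],np.round(o['qpos'],3))
b=snap('top','b4.png')[:,:,::-1]; a=snap('scene','a4.png')[:,:,::-1]
def crop(b,x0,y0,x1,y1,s):
    c=((b[y0:y1,x0:x1]/255.)**0.6*255).astype(np.uint8); c=cv2.resize(c,None,fx=s,fy=s,interpolation=cv2.INTER_CUBIC)
    for x in range((x0//20+1)*20,x1,20): cv2.line(c,((x-x0)*s,0),((x-x0)*s,6),(0,255,255),1); cv2.putText(c,str(x),((x-x0)*s-8,16),0,.35,(0,255,255),1)
    for y in range((y0//20+1)*20,y1,20): cv2.line(c,(0,(y-y0)*s),(6,(y-y0)*s),(0,255,255),1); cv2.putText(c,str(y),(8,(y-y0)*s+4),0,.35,(0,255,255),1)
    return c
cv2.imwrite('pics/c4.png',np.vstack([crop(b,200,150,460,245,3),crop(a,160,110,420,215,3)]))
E
```

```text
[0.45681036 0.2890212  0.26918752] [ 0.542  0.246  1.772 -0.     1.124 -1.029]
```

View pics/c4.png

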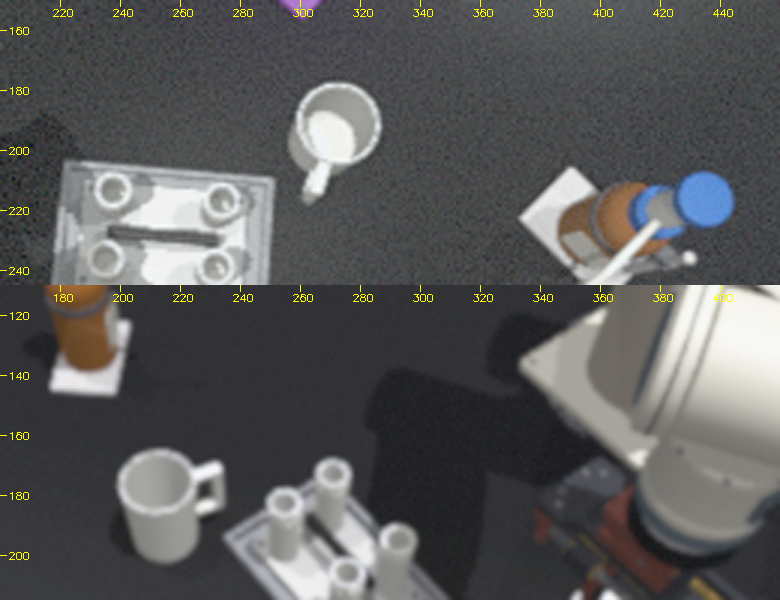

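Four vessels stand upright on the plate in the tray. The jug has been knocked: its mouth is now at (313,192) px in the top view and (213,177) in the scene view, and its handle bar is at about (304.7,211.7) in top and (232.5,177.5) in scene.

```bash
python3 - <<'E'
from h import *
from scipy.optimize import least_squares
print('mouth top',ray('top',313,191.7,.105),'scene',ray('scene',213,176.7,.105))
print('handle top',ray('top',304.7,211.7,.095),'scene',ray('scene',232.5,177.5,.06))
def f(p):
    x,y,a=p; c,s=np.cos(a),np.sin(a); h=lambda z:[x+.066*c,y+.066*s,z]
    t=proj('top',[[x,y,.105],h(.095)]); q=proj('scene',[[x,y,.105],h(.06)])
    return np.r_[(t-[[313,191.7],[304.7,211.7]]).ravel(),(q-[[213,176.7],[232.5,177.5]]).ravel()]
r=least_squares(f,[.61,-.17,2.8]); x,y,a=r.x; print(r.x.round(4),r.fun.round(1)); print('handle',x+.066*np.cos(a),y+.066*np.sin(a))
E
```

```text
mouth top [ 0.60764762 -0.16392947  0.105     ] scene [ 0.61019688 -0.15626872  0.105     ]
handle top [ 0.54819018 -0.14480316  0.095     ] scene [ 0.54579712 -0.1440466   0.06      ]
[ 0.6096 -0.1614  2.876 ] [-0.8 -0.7 -0.3  0.7 -0.7 -1.2 -0.   0. ]
handle 0.5459254958204853 -0.14411658165825156
```

Request:
{"fn": "move_arm", "kwargs": {"motion": "1 -4 0 0 0 -0.03; 2 -9 0 0 0 -0.06; 3 -14 0 0 0 -0.1; 4 -19 0 0 0 -0.13; 5 -23.5 0 0 0 -0.16; 6 -28 0 0 0 -0.19; 7 -32.5 0 0 0 -0.22; 8 -37 0 0 0 -0.25; 9 -41 0 0 0 -0.28; 9 -43.4 0 0 0 -0.28; 9 -43.4 -4 0 0 -0.28; 9 -43.4 -7 0 0 -0.28"}}

```text
clock: 43.8
tool_pos: [0.546, -0.1488, 0.1989]
ee_rot: [0.0, 0.143, 0.99, -0.0]
ft_force: [0.3, 0.1, 0.3]
finger_gap: 0.0526
finger_force: 0.0
```

Request:
{"fn": "move_arm", "kwargs": {"motion": "0 0 0 0 0 0;0 0 0 0 0 0"}}

```text
clock: 44.0
tool_pos: [0.5466, -0.1469, 0.2]
ee_rot: [-0.001, 0.141, 0.99, 0.0]
ft_force: [0.6, -0.4, -0.2]
finger_gap: 0.0528
finger_force: 0.0
```

```bash
python3 - <<'E'
from h import *
o=get_obs(); print(o['tool_pos'],o['ee_rot'],np.round(o['qpos'],3))
Q=proj('wrist',[[.6085,-.163,.105],[.5465,-.1445,.095],[.5465,-.1445,.06],o['tool_pos']]); print(Q.round(0).tolist())
a=snap('wrist','w3.png')[:,:,::-1].copy()
for u,v in Q: cv2.circle(a,(int(round(u)),int(round(v))),3,(0,0,255),1)
cv2.imwrite('pics/w3m.png',a)
E
```

```text
[ 0.54657455 -0.14693843  0.20003809] [-5.07766525e-04  1.41237837e-01  9.89975563e-01  1.60500328e-05] [-0.284  0.366  1.78  -0.     0.997 -1.571]
[[264.0, 260.0], [265.0, 189.0], [264.0, 180.0], [262.0, 238.0]]
```

View pics/w3m.png

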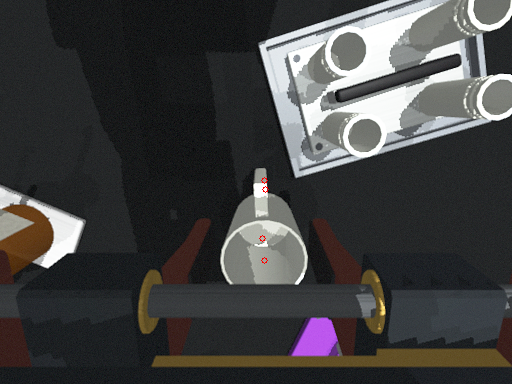

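The wrist view has the jug mouth at (264,259), matching the prediction, and the handle at about (260,180) px, 2 mm to the -y side. The tool is already there, so I descend and grip.

Request:
{"fn": "move_arm", "kwargs": {"motion": "0 0 -4 0 0 0; 0 0 -8 0 0 0; 0 0 -11 0 0 0; 0 0 -13.5 0 0 0; 0 0 -14.9 0 0 0; 0 0 -14.9 0 0 0; 0 0 -14.9 0 0 0"}}

```text
clock: 44.75
tool_pos: [0.5484, -0.1463, 0.0521]
ee_rot: [0.001, 0.14, 0.99, -0.0]
ft_force: [0.5, -0.5, -0.1]
finger_gap: 0.0528
finger_force: 0.0
```

Request:
{"fn": "move_arm", "kwargs": {"motion": "0 0 0 0 0 0;0 0 0 0 0 0;0 0 0 0 0 0;0 0 0 0 0 0;0 0 0 0 0 0;0 0 0 0 0 0;0 0 0 0 0 0;0 0 0 0 0 0;0 0 0 0 0 0", "grip": 1}}

```text
clock: 45.65
tool_pos: [0.5474, -0.146, 0.0508]
ee_rot: [0.0, 0.14, 0.99, -0.0]
ft_force: [-0.6, -0.2, 2.9]
finger_gap: 0.0119
finger_force: 29.9
```

Request:
{"fn": "move_arm", "kwargs": {"motion": "0 0 0.3 0 0 0;0 0 0.8 0 0 0;0 0 1.5 0 0 0;0 0 2 0 0 0;0 0 2 0 0 0;0 0 2 0 0 0"}}

```text
clock: 46.25
tool_pos: [0.5475, -0.146, 0.071]
ee_rot: [0.0, 0.14, 0.99, -0.0]
ft_force: [0.5, -0.2, -1.4]
finger_gap: 0.0116
finger_force: 29.9
```

```bash
python3 - <<'E'
from h import *
o=get_obs(); print(o['tool_pos'],o['ee_rot'],o['ft_torque'])
b=snap('top','b5.png')[:,:,::-1]; a=snap('scene','a5.png')[:,:,::-1]; w=snap('wrist','w5.png')[:,:,::-1]
big=cv2.resize(a[90:215,160:290],None,fx=3,fy=3,interpolation=cv2.INTER_CUBIC)
cv2.imwrite('pics/c5.png',np.hstack([big,cv2.resize(w[130:330,150:370],(412,375))]))
E
```

```text
[ 0.54748461 -0.14598824  0.07095745] [ 2.74566531e-04  1.40429014e-01  9.90090710e-01 -4.22369267e-05] [0.00734234 0.08249357 0.01123594]
```

View pics/c5.png

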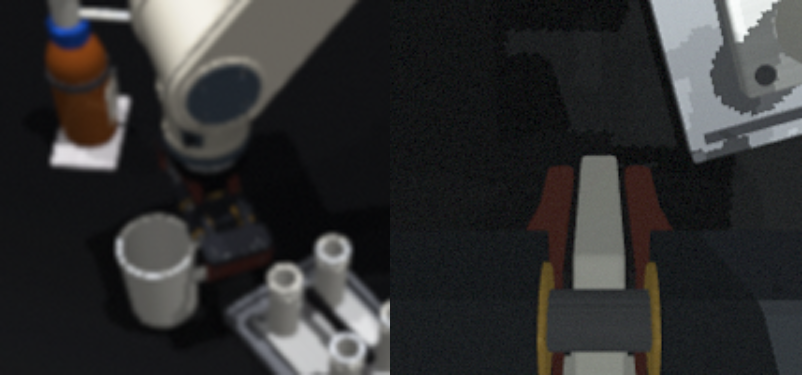

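Request:
{"fn": "move_arm", "kwargs": {"motion": "-0.5 -1.5 0 0 0 -0.03; -1.5 -3.5 0 0 0 -0.08; -3 -5.5 0 0 0 -0.13; -5 -7 0 0 0 -0.18; -7 -8 0 0 0 -0.23; -9 -9 0 0 0 -0.29; -11 -9.4 0 0 0 -0.35; -13 -9.4 0 0 0 -0.41; -14.7 -9.4 0 0 0 -0.461; -14.7 -9.4 0 0 0 -0.461; -14.7 -9.4 0 0 0 -0.461; -14.7 -9.4 0 0 0 -0.461"}}

```text
clock: 47.6
tool_pos: [0.4014, -0.2406, 0.0708]
ee_rot: [0.001, 0.363, 0.932, -0.0]
ft_force: [0.1, 0.7, -0.6]
finger_gap: 0.0119
finger_force: 29.9
```

```bash
python3 - <<'E'
from h import *
o=get_obs(); print(o['tool_pos'],o['ee_rot'],np.round(o['qpos'],3))
p=np.array(o['tool_pos']); M=R.from_quat(np.roll(o['ee_rot'],-1)).as_matrix(); ax=p-.066*M[:,0]; print('axis pred',ax)
b=snap('top','b6.png')[:,:,::-1]; a=snap('scene','a6.png')[:,:,::-1]
m=proj('top',[[ax[0],ax[1],.125],[.467,-.378,.164]]); ms=proj('scene',[[ax[0],ax[1],.125],[.467,-.378,.164]]);print(m,ms)
def z(b,x0,y0,s,q):
    c=((b[y0:y0+130,x0:x0+130]/255.)**.6*255).astype(np.uint8); c=cv2.resize(c,None,fx=s,fy=s,interpolation=cv2.INTER_CUBIC)
    for u,v in q: cv2.circle(c,(int((u-x0)*s),int((v-y0)*s)),3,(0,0,255),1)
    return c
cv2.imwrite('pics/c6.png',np.hstack([z(b,330,180,3,m),z(a,140,50,3,ms)]))
E
```

```text
[ 0.40144065 -0.24058868  0.07084936] [ 6.65912405e-04  3.62581760e-01  9.31951720e-01 -1.24456079e-04] [-0.565  0.452  2.063  0.     0.625 -1.394]
axis pred [ 0.45008715 -0.28519261  0.07093723]
[[354.34934448 249.59189246]
 [392.93453957 245.72945663]] [[230.89797522 125.97099781]
 [210.83855894 104.13467224]]
```

View pics/c6.png

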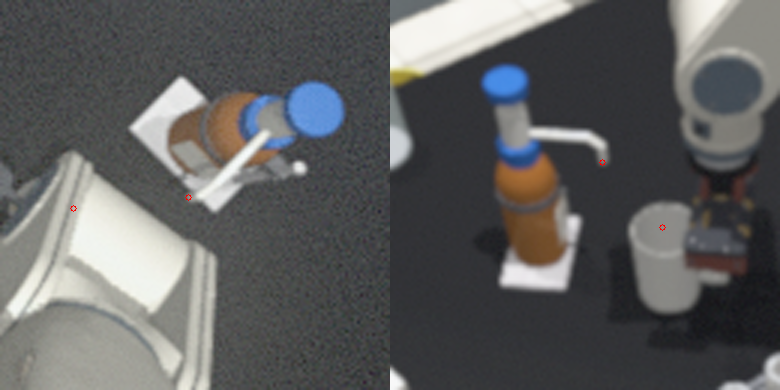

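The predicted nozzle tip is at (602,162) in the right crop, on the spout's tip, and the jug mouth is at (662,227), upright and held. Sliding it under the nozzle.

Request:
{"fn": "move_arm", "kwargs": {"motion": "0.2 -1.5 0 0 0 0; 0.4 -3 0 0 0 0; 0.6 -4.5 0 0 0 0; 0.8 -6 0 0 0 0; 1 -7.3 0 0 0 0; 1.1 -8.3 0 0 0 0; 1.1 -8.7 0 0 0 0; 1.1 -8.7 0 0 0 0; 1.1 -8.7 -0.5 0 0 0; 1.1 -8.7 -1 0 0 0; 1.1 -8.7 -1.5 0 0 0; 1.1 -8.7 -1.7 0 0 0"}}

```text
clock: 48.9
tool_pos: [0.411, -0.3263, 0.0529]
ee_rot: [-0.001, 0.363, 0.932, 0.0]
ft_force: [0.8, -0.4, -1.0]
finger_gap: 0.0118
finger_force: 29.9
```

Request:
{"fn": "move_arm", "kwargs": {"motion": "0 0 -0.05 0 0 0; 0 0 -0.1 0 0 0; 0 0 -0.15 0 0 0; 0 0 -0.2 0 0 0; 0 0 -0.2 0 0 0; 0 0 -0.2 0 0 0"}}

```text
clock: 49.5
tool_pos: [0.4114, -0.327, 0.0518]
ee_rot: [0.0, 0.363, 0.932, -0.0]
ft_force: [1.6, -0.2, -0.9]
finger_gap: 0.012
finger_force: 29.9
```

Request:
{"fn": "move_arm", "kwargs": {"motion": "0 0 -0.05 0 0 0; 0 0 -0.1 0 0 0; 0 0 -0.13 0 0 0; 0 0 -0.13 0 0 0"}}

```text
clock: 49.9
tool_pos: [0.4114, -0.327, 0.0508]
ee_rot: [0.0, 0.363, 0.932, -0.0]
ft_force: [-0.8, 1.7, 4.9]
finger_gap: 0.0118
finger_force: 29.9
```

```bash
python3 - <<'E'
from h import *
o=get_obs(); p=np.array(o['tool_pos']); M=R.from_quat(np.roll(o['ee_rot'],-1)).as_matrix(); ax=p-.066*M[:,0]; print('axis pred',ax,o['ft_force'],p)
a=snap('scene','a7.png')[:,:,::-1]
q=proj('scene',[[ax[0],ax[1],.105],[.467,-.378,.164],[.467,-.378,.105]])
c=((a[50:180,140:270]/255.)**.6*255).astype(np.uint8); c=cv2.resize(c,None,fx=4,fy=4,interpolation=cv2.INTER_CUBIC)
for u,v in q: cv2.circle(c,(int((u-140)*4),int((v-50)*4)),3,(0,0,255),1)
cv2.imwrite('pics/c7.png',c)
E
```

```text
axis pred [ 0.46000662 -0.3716003   0.05080079] [-0.80215164  1.7164005   4.93516935] [ 0.41139009 -0.32696362  0.0507884 ]
```

View pics/c7.png

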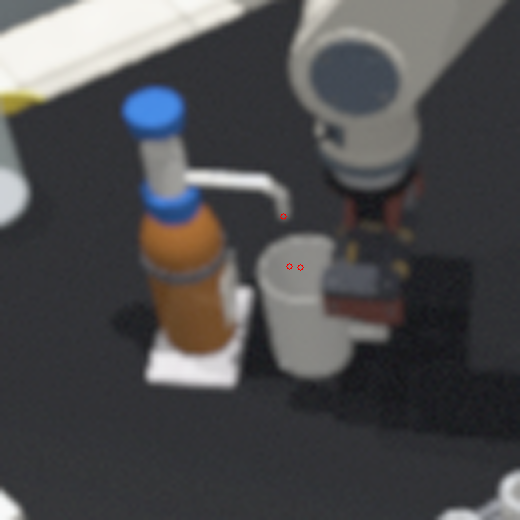

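Nozzle's plumb point (289,266 px) lies well within the jug's mouth, centred at about (300,267), and the jug is on the bench. Release, rise, then go over the cap.

Request:
{"fn": "move_arm", "kwargs": {"motion": "0 0 0.05 0 0 0;0 0 0.05 0 0 0;0 0 0.05 0 0 0;0 0 0.05 0 0 0;0 0 0.05 0 0 0", "grip": 0.5}}

```text
clock: 50.45
tool_pos: [0.4114, -0.327, 0.0508]
ee_rot: [-0.0, 0.363, 0.932, 0.0]
ft_force: [-0.4, 0.5, -0.5]
finger_gap: 0.0438
finger_force: 0.0
```

Request:
{"fn": "move_arm", "kwargs": {"motion": "0 0 1 0 0 0; 0 0 3 0 0 0; 0 0 6 0 0 0; -0.5 0.5 9 0 0 0; -1 1 13 0 0 0; -1 1 17 0 0 0; -1 1 21 0 0 0; -1 1 25 0 0 0; -1 1 28 0 0 0; -1 1 28 0 0 0; -1 1 28 0 0 0"}}

```text
clock: 51.55
tool_pos: [0.4012, -0.3169, 0.3316]
ee_rot: [0.001, 0.363, 0.932, -0.0]
ft_force: [-0.2, 1.1, 0.0]
finger_gap: 0.0439
finger_force: 0.0
```

Request:
{"fn": "move_arm", "kwargs": {"motion": "3 -2.5 0 0 0 0; 6 -5 0 0 0 0; 9 -8 0 0 0 0; 12 -11 0 0 0 0; 13.6 -12.4 0 0 0 0; 13.6 -12.4 0 0 0 0; 13.6 -12.4 0 0 0 0; 13.6 -12.4 0 0 0 0; 13.6 -12.4 0 0 0 0", "grip": 1}}

```text
clock: 52.45
tool_pos: [0.5366, -0.4402, 0.331]
ee_rot: [-0.0, 0.363, 0.932, 0.0]
ft_force: [-0.1, -0.2, 0.3]
finger_gap: 0.0003
finger_force: 0.0
```

```bash
python3 - <<'E'
from h import *
o=get_obs(); print(o['tool_pos'],o['ee_rot'],np.round(o['qpos'],3),o['finger_gap'],o['ft_force'])
q=proj('wrist',[[.537,-.441,.272],[.460,-.3716,.105],[.467,-.378,.164]]); print(q)
w=snap('wrist','w8.png')[:,:,::-1].copy()
for u,v in q: cv2.circle(w,(int(u),int(v)),3,(0,0,255),1)
cv2.imwrite('pics/w8m.png',w)
E
```

```text
[ 0.53658497 -0.44018025  0.33096931] [-2.45841874e-04  3.62885555e-01  9.31833678e-01  9.89841326e-05] [-0.704  0.436  1.356  0.     1.35  -1.532] 0.00031430520752061904 [-0.08423912 -0.24701916  0.27096959]
[[262.10658195 206.53889367]
 [260.94570525  78.54520375]
 [260.92284286  83.61576076]]
```

View pics/w8m.png

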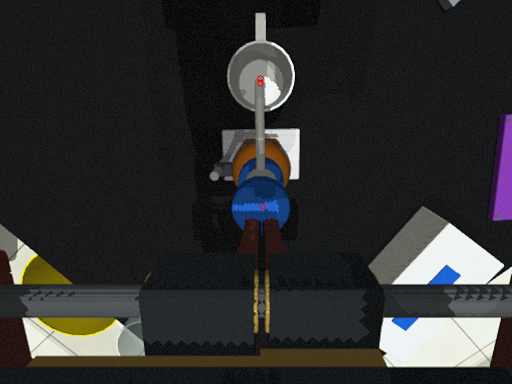

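The wrist view shows the jug mouth at (261,76) around the nozzle tip and the cap centred at (261,206), below the fingers. Pressing.

Request:
{"fn": "move_arm", "kwargs": {"motion": "0 0 -2 0 0 0; 0 0 -4 0 0 0; 0 0 -5 0 0 0; 0 0 -5.5 0 0 0; 0 0 -6 0 0 0; 0 0 -6.4 0 0 0; 0 0 -6.8 0 0 0; 0 0 -7.2 0 0 0; 0 0 -7.4 0 0 0; 0 0 -7.4 0 0 0"}}

```text
clock: 53.5
tool_pos: [0.5375, -0.4411, 0.258]
ee_rot: [0.0, 0.363, 0.932, -0.0]
ft_force: [-3.3, 3.1, 8.2]
finger_gap: 0.0006
finger_force: 3.9
```

Request:
{"fn": "move_arm", "kwargs": {"motion": "0 0 -0.1 0 0 0; 0 0 -0.2 0 0 0; 0 0 -0.3 0 0 0; 0 0 -0.35 0 0 0; 0 0 -0.35 0 0 0; 0 0 -0.35 0 0 0"}}

```text
clock: 54.1
tool_pos: [0.5375, -0.4411, 0.2552]
ee_rot: [0.001, 0.363, 0.932, -0.0]
ft_force: [-4.0, 2.7, 8.8]
finger_gap: 0.0004
finger_force: 4.5
```

Request:
{"fn": "move_arm", "kwargs": {"motion": "0 0 -0.1 0 0 0; 0 0 -0.2 0 0 0; 0 0 -0.2 0 0 0; 0 0 -0.2 0 0 0; 0 0 -0.2 0 0 0"}}

```text
clock: 54.6
tool_pos: [0.5375, -0.4411, 0.2542]
ee_rot: [0.001, 0.363, 0.932, -0.0]
ft_force: [-6.1, 4.8, 14.9]
finger_gap: 0.0005
finger_force: 7.3
```

Request:
{"fn": "move_arm", "kwargs": {"motion": "0 0 -0.05 0 0 0; 0 0 -0.1 0 0 0; 0 0 -0.1 0 0 0; 0 0 -0.1 0 0 0"}}

```text
clock: 55.0
tool_pos: [0.5376, -0.4411, 0.2542]
ee_rot: [0.001, 0.363, 0.932, -0.0]
ft_force: [-6.1, 6.3, 18.7]
finger_gap: 0.0001
finger_force: 9.6
```

Request:
{"fn": "move_arm", "kwargs": {"motion": "0 0 0.5 0 0 0; 0 0 1 0 0 0; 0 0 1.5 0 0 0; 0 0 2 0 0 0; 0 0 3 0 0 0; 0 0 5 0 0 0; 0 0 8 0 0 0; -3 3 8 0 0 0; -7 7 8 0 0 0; -10 10 8 0 0 0; -10 14 8 0 0 0; -10 18 8 0 0 0"}}

```text
clock: 56.2
tool_pos: [0.4365, -0.26, 0.3309]
ee_rot: [0.001, 0.364, 0.931, -0.0]
ft_force: [1.0, 0.0, 0.4]
finger_gap: 0.0002
finger_force: 0.0
```

Request:
{"fn": "move_arm", "kwargs": {"motion": "0 4 0 0 0 0; 0 9 0 0 0 0; 0 14 0 0 0 0; 0 19 0 0 0 0; 0 24 0 0 0 0; 0 29 0 0 0 0; 0 34 0 0 0 0; 0 39 0 0 0 0; 0 44 0 0 0 0; 0 46 0 0 0 0; 0 46 0 0 0 0"}}

```text
clock: 57.3
tool_pos: [0.4375, 0.2016, 0.3305]
ee_rot: [0.0, 0.361, 0.933, 0.0]
ft_force: [0.2, 0.4, 0.2]
finger_gap: 0.0006
finger_force: 0.0
```

```bash
python3 - <<'E'
from h import *
o=get_obs(); print(o['clock'],o['tool_pos'],o['ft_force'])
b=snap('top','b9.png')[:,:,::-1]; a=snap('scene','a9.png')[:,:,::-1]
g=lambda c:((c/255.)**.6*255).astype(np.uint8)
cv2.imwrite('pics/c9.png',np.hstack([cv2.resize(g(b[130:280,190:460]),(440,244)),cv2.resize(g(a[40:240,140:340]),(360,360))[58:302]]))
E
```

```text
57.3 [0.43745267 0.2015969  0.33054767] [0.18680276 0.37669254 0.20106915]
```

View pics/c9.png

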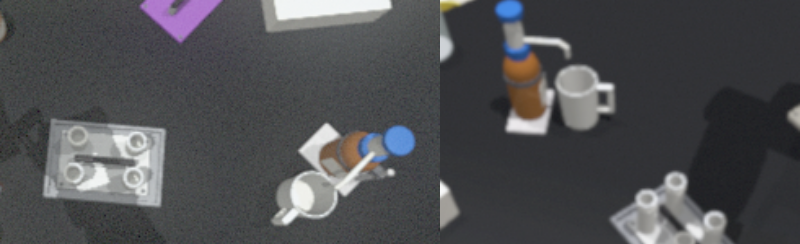

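Four vessels stand on the plate, at (77,135), (137,142), (74,173) and (134,178) px. The cap is up at (400,140), and the jug's mouth is near (308,195). I'll check the jug numerically, then hand in.

```bash
python3 - <<'E'
from h import *
m=ray('top',379,249.9,.105); s=ray('scene',140+(580-440)/1.8,40+(78+58)/1.8,.105); n=np.array([.467,-.378])
print(m,s,np.linalg.norm(m[:2]-n),np.linalg.norm(s[:2]-n))
if max(np.linalg.norm(m[:2]-n),np.linalg.norm(s[:2]-n))<.022: print(job_done())
E
```

```text
[ 0.45716482 -0.36003405  0.105     ] [ 0.44889142 -0.37075325  0.105     ] 0.02048185274109749 0.019504766721124986
the job is handed in; nothing more can be done
None
```

The job is handed in, but no verdict came back, so I can't say how it was judged. The plate was lowered edge-first into the tray and all four vessels stand on it. The jug stands under the nozzle, about 20 mm off centre but inside the mouth. The cap was pressed to its stop and sprang back up.

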